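Send the light to the camera and take the picture

ROBOT

A 7-joint arm with a two-finger parallel gripper is mounted at the origin on the work surface. World frame = base frame: x ahead of the robot, y to its left, z up, the work surface at z = 0. Lengths are in m, angles in rad, forces in N, time in s.
With the tool pointing down it reaches from about 0.35 to 0.9 m from the base axis. Payload 19.9 kg.
Tool frame: the origin (TCP) lies midway between the tips of the shut fingers; the grasp point (between the pads) lies behind it (robot.pinch_z is the z of the grasp point in the tool frame, in m); z points along the fingers, y is the line along which they close (so a half turn about z gives the same grasp; the last joint's range is limited). The gripper opens to 85 mm and grips with 20 to 120 N. Pads are 22 mm wide; open, the fingers measure 114 mm over their backs; the gripper's body (76 mm by 85 mm) begins 54 mm behind the grasp point. The pads swing forward as they close: fully open they stand 13 mm farther back than shut.
Start: joints at [1.28, 0.417, -0.01, 1.614, 0.005, 1.111, -0.053], TCP at [0.154, -0.606, 0.231] pointing down, gripper open.
Joint ranges: [-2.81, 2.81], [-0.39, 2.02], [-1.27, 1.25], [0.06, 2.57], [-1.19, 4.33], [0.19, 2], [-2.82, 2.82]. Speed limits (rad/s): [1.89, 1.89, 2.39, 2.39, 3.01, 3.01, 3.01].

INTERFACE

Orientations are given as a 3x3 rotation matrix whose columns are the frame's x, y, z axes.
In Python, from workcell import telemetry, optics, order, robot gives the robot as it stands.
- The arm moves only by the tool jog_arm, never from a script. Its argument "deltas" is one flat list of numbers, 7 for each row, row after row: the shift along the world's x, y, z in mm, then the turn, a rotation vector about the world's x, y, z in degrees, then the closure in counts, from 0 (fully open) to 255 (shut). In form: [dx, dy, dz, rx, ry, rz, grip, dx, dy, dz, rx, ry, rz, grip, ...]. A call has 1 to 20 rows; each row shifts and turns the commanded pose from where the row before left it; what a row does not reach is not made up. A row lasts 1/8 s, in which the tool goes at most 62.5 mm and 10.7 degrees, less where a joint would pass 70% of its speed; a pose out of reach is approached as far as the arm can. A call with a gripper value outside its range is refused whole. The fingers move at their own pace and stop on an object; "grip_force" is the grip in N (left out, the last holds). Time passes only in rows, so rows that do not move let the fingers close. It gives the time, the measured TCP pose, the force, the opening and the grip force at its end, in the units of the state.
- telemetry.state(): the state, without advancing time (a new reading comes with each control period).
- optics.camera(name): name is "scene" or "top" or "wrist"; returns the picture (400x640x3 uint8, red, green, blue); there is no depth.
- optics.calibration(name): a dict with "vertical_fov" (degrees; the focal length in pixels is half the picture's height over the tangent of half this angle, whatever the lens; pixels are square), "cx", "cy" (the principal point, pixels), "position" and "orientation" of the camera in the world. Camera axes: x right, y down, z forward; pixel columns grow to the right and rows downward; lengths in m; the calibration is good to about 2 mm. A picture is of the moment at which its call begins: read the wrist's pose just before it. calibration takes no time and is no camera call; for the wrist camera it gives the pose at the moment of the call.
- order.close_job(): hands the job in; it is judged then, once.
The state is a dict: "t": time; "qpos": joint angles; "joint_vel": joint speeds; "effort": joint torques, N m; "tool_pos": TCP position; "orientation": TCP orientation; "wrist_force": force on the tool from outside, world axes, zero at the start; "ft_torque": the same for the moment, N m; "grip_width": finger opening in m; "gripper_force": force on a finger pad.
Only numpy, scipy, OpenCV 4.12 (cv2) and the standard library are available. Lean on these libraries where they do the work, as an engineer would, in place of code of your own. Each camera call takes 0.05 s, during which the arm holds its last target. There are 200 camera calls.

TASK

Take a picture through the microscope camera: with the fingertips push the slider rod that ends in a flat disc all the way into the light unit, and only then press the long bar-shaped key on the control pad right down for a moment and let it come up again. Touch gently, lift nothing, and leave the ball-ended rod, the other three keys and the dish, bottle and slide box as they are.

Things in the scene. Friction and masses are not known exactly. Their poses are not given: they have to be found in the camera images.
- light_unit: white fixed box with a black camera on top; box 160 (x) x 180 (y) x 85 mm high, origin at the centre of its underside. Its own -x face is the front, from which two rods stick out, 84 mm apart at 55 mm above the table; which of the two is left or right varies. The camera (with its neck) covers own x 5 to 65 mm, own y -55 to 55 mm and reaches 180 mm up
- disc_slider: fixed collar (22 mm across, sticking 6 mm out) of the disc-ended rod, in the front face of the light unit; origin on the rod's axis 1 mm in front of the box's front face, 55 mm above the table; its own +x is horizontal and is the direction in which the rod is pushed in
- disc_face (a point): centre of the outer flat face of the black disc knob (32 mm across, 10 mm thick) at the end of the disc-ended rod (8 mm thick); moves with the rod; with the rod fully out it lies 62 mm in front of the collar's origin, fully in 32 mm
- disc_rod (a joint): travel of the disc-ended rod in m: 0 fully out, 0.03 fully in against its stop; starts between 0 and 0.01; about 2 N of friction, no spring, stays where it is left
- ball_center (a point): centre of the black ball knob (24 mm across) on the other rod of the light unit, to be left alone; 55 mm above the table, slides the same way just as easily
- pad: white fixed control pad 190 x 190 mm, 33 mm high, origin at the centre of its underside; four black keys in a 2 x 2 pattern, 86 mm apart, in an order that varies
- long_key: fixed bezel (25 x 58 mm, 3 mm high) around the long key, origin on the pad's top surface (33 mm above the table) below the key's centre, axes as the pad's
- long_top (a point): centre of the top of the long bar-shaped key, cap 17 x 50 mm (50 along the pad's y); 47 mm above the table when up
- long_cap (a joint): how far the long key is pressed in m: 0 up, 0.006 right down; springs back, 1.5 N to start it moving and 5 N right down
- square_top (a point): centre of the top of the square key, cap 26 x 26 mm; 47 mm above the table when up; to be left alone
- square_cap (a joint): how far the square key is pressed in m: 0 up, 0.006 right down; springs back, 1.5 N to start it moving and 5 N right down
- large_top (a point): centre of the top of the large round key, cap 32 mm across; 47 mm above the table when up; to be left alone
- large_cap (a joint): how far the large key is pressed in m: 0 up, 0.006 right down; springs back, 1.5 N to start it moving and 5 N right down
- small_top (a point): centre of the top of the small round key, cap 18 mm across; 47 mm above the table when up; to be left alone
- small_cap (a joint): how far the small key is pressed in m: 0 up, 0.006 right down; springs back, 1.5 N to start it moving and 5 N right down
- dish: closed clear petri dish, 92 mm across, 16 mm high, loose, origin at the centre of its underside; leave alone
- oil_bottle: small dropper bottle, 30 mm across, 65 mm high, standing loose, origin at the centre of its underside; leave alone
- slide_box: grey slide box 85 x 35 x 30 mm high, loose, origin at the centre of its underside; leave alone

How it is judged:
On the way, in this order (a step that is already met when the one before it is completed fails the run):
1. the disc-ended rod is pushed fully in (value of joint disc_rod above 0.026 m), for 0.2 s.
2. the long key is pressed down (value of joint long_cap above 0.004 m), for 0.1 s.
At the end, for the whole second after the job is handed in: The disc-ended rod is in by at least 26 of its 30 mm, the long key was pressed at least 4 mm and is up again, the other keys are up, the ball-ended rod is within 4 mm and the dish, bottle and slide box, upright, within 12 mm of where they started (value of joint disc_rod above 0.026 m and value of joint each of long_cap, square_cap, large_cap, small_cap below 0.0015 m and distance of ball_center from where it was at the start of the episode below 0.004 m and distance of each of dish, oil_bottle, slide_box from where it was at the start of the episode below 0.012 m and angle between each of dish, oil_bottle, slide_box's own z axis and vertical below 0.2 rad); the robot touches nothing.
It fails at once if the long key is pressed while the disc-ended rod is not fully in (value of joint long_cap above 0.002 m and value of joint disc_rod below 0.026 m).
It fails at once if another key is pressed (more than 2 mm) (value of joint any of square_cap, large_cap, small_cap above 0.002 m).
It fails at once if the ball-ended rod is moved (more than 4 mm) (distance of ball_center from where it was at the start of the episode above 0.004 m).
It fails at once if the dish, bottle or slide box is shifted (more than 12 mm), tipped or lifted (distance of any of dish, oil_bottle, slide_box from where it was at the start of the episode above 0.012 m or angle between any of dish, oil_bottle, slide_box's own z axis and vertical above 0.2 rad).
It fails at once if the long key (over 20 N) or the disc-ended rod (over 30 N) is pushed roughly (contact force between the arm and long_key above 20 N or contact force between the arm and disc_slider above 30 N).
It also fails if it takes over 40 s, if anything falls off the work surface, if the arm or the gripper's body presses on something with over 40 N, if the wrist force passes 120 N, or if a joint passes its speed limit or range.

## Working session

There is one attempt and no reset: what is moved stays moved. The work goes in short steps, Python scripts to look and compute and a tool call to move; the robot and the scene stay as the last step left them, time stands still between calls to the robot, and variables do not carry over. Pictures are saved under pics/ and viewed, at most 10 in all, crops included, and the job is handed in when it is done.

Besides the shell and the picture viewer there is one more tool, called after "Request:" as a command line: name --argument value ..., lists and objects as JSON in quotes. jog_arm: Moves the arm, as the interface text tells. Its arguments: {"type":"object","properties":{"deltas":{"type":"array","items":{"type":"number"}},"grip_force":{"type":"number"}},"required":["deltas"]}

```bash
mkdir -p pics
cat > h.py <<'E'
from workcell import telemetry, optics, order, robot
import numpy as np, cv2
def snap(n,f):
    c=optics.calibration(n); im=optics.camera(n); cv2.imwrite('pics/'+f,im[:,:,::-1]); np.save('pics/'+f+'.npy',c,allow_pickle=True); return c,im
def K(c):
    f=200/np.tan(np.radians(c['vertical_fov'])/2); return f
def px2w(c,u,v,z):
    f=K(c); d=np.array(c['orientation'])@np.array([(u-c['cx'])/f,(v-c['cy'])/f,1]); p=np.array(c['position']); return p+d*(z-p[2])/d[2]
def w2px(c,P):
    q=np.array(c['orientation']).T@(np.array(P)-c['position']); f=K(c); return c['cx']+f*q[0]/q[2], c['cy']+f*q[1]/q[2]
E
python3 - <<'E'
from h import *
for n in ('top','scene'):
    c,_=snap(n,n+'1.png'); print(n,c)
s=telemetry.state(); print(s['t'],s['tool_pos'],s['orientation'],robot.pinch_z)
E
```

```text
top {'vertical_fov': 44.32739113961923, 'cx': 319.6952931361593, 'cy': 199.20383522004252, 'position': array([0.38443574, 0.03217937, 1.03986629]), 'orientation': array([[-0.01571985, -0.99075337,  0.13476143],
       [-0.99982843,  0.01689635,  0.00759097],
       [-0.00979776, -0.13461899, -0.990849  ]])}
scene {'vertical_fov': 56.867091455373384, 'cx': 314.780012554141, 'cy': 196.1779412511562, 'position': array([0.92465024, 0.2805681 , 0.66747308]), 'orientation': array([[-0.51551222,  0.69428639, -0.50220869],
       [ 0.8568434 ,  0.42325291, -0.2944085 ],
       [ 0.00815747, -0.58208538, -0.81308675]])}
0.1 [ 0.15381999 -0.60545888  0.23071897] [[ 9.69203761e-01  2.46259892e-01 -3.68727169e-04]
 [ 2.46260147e-01 -9.69203213e-01  1.03574243e-03]
 [-1.02309737e-04 -1.09464827e-03 -9.99999396e-01]] -0.0187
```

View pics/top1.png

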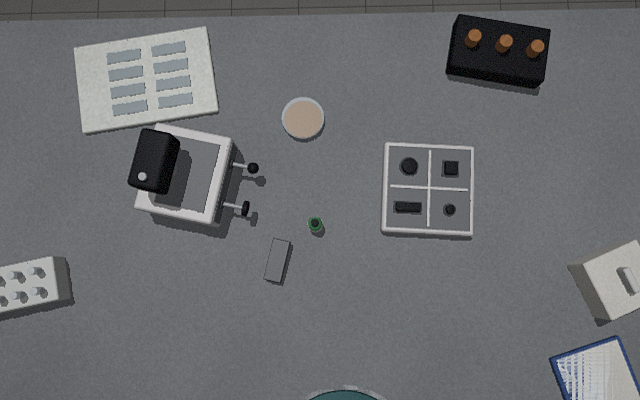

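View pics/scene1.png

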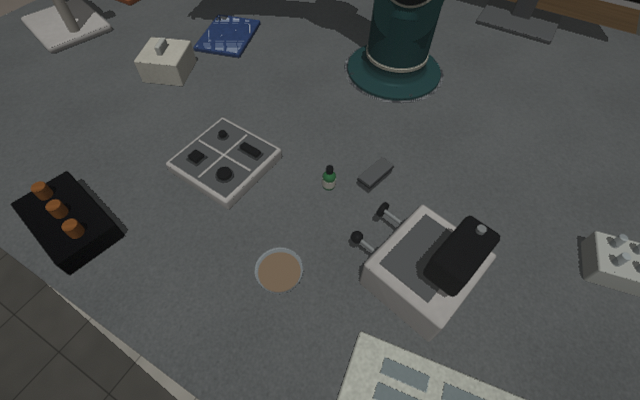

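The top view shows the unit with its front to the right, the ball at (253,168), the disc at (246,208) and the long key at (408,208). The bottle is at (316,225) and the box at (278,260). I'll zoom in to measure.

Run:
```python
from h import *
im=cv2.imread('pics/top1.png'); s=cv2.imread('pics/scene1.png')
a=cv2.resize(im[140:240,200:300],None,fx=4,fy=4,interpolation=cv2.INTER_CUBIC)
b=cv2.resize(im[140:240,380:480],None,fx=4,fy=4,interpolation=cv2.INTER_CUBIC)
cv2.imwrite('pics/c1.png',np.hstack([a,b]))
c=np.load('pics/top1.png.npy',allow_pickle=True).item()
for n,u,v,z in [('disc',246,208,.055),('ball',253,168,.055),('rodroot',225,205,.055),('rodrootball',233,164,.055),('long',408,208,.047),('small',450,209.5,.047),('large',409,166,.047),('square',451,168,.047),('bottle',316,225,.06),('box',278,260,.03),('dish',303,118,.016)]: print(n,px2w(c,u,v,z).round(4))
```

```text
disc [0.503 0.189 0.055]
ball [0.5851 0.1751 0.055 ]
rodroot [0.5098 0.2317 0.055 ]
rodrootball [0.5942 0.2161 0.055 ]
long [ 0.4984 -0.1394  0.047 ]
small [ 0.4939 -0.2244  0.047 ]
large [ 0.5852 -0.1449  0.047 ]
square [ 0.5795 -0.2308  0.047 ]
bottle [0.4658 0.0479 0.06  ]
box [0.3979 0.1271 0.03  ]
dish [0.7008 0.0732 0.016 ]
```

View pics/c1.png

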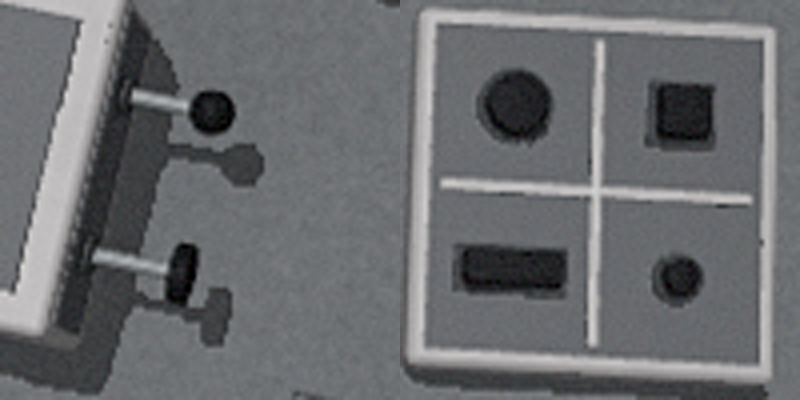

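The zoom shows the disc at about (245.5,208) with its rod root at (224,204), and the ball at (253,168). The long key is at (408,207). The push direction is about 10.5° from +y toward +x. The roots are 86 mm apart where 84 is expected, and the keys 85 to 87 mm where 86 is expected, so the measurements hold. I'll go above the disc with the tool's x axis along the push and the fingers shut.

Request:
jog_arm --deltas '[21, 47, 0, 0, 0, 4, 255, 21, 47, 0, 0, 0, 4, 255, 21, 47, 0, 0, 0, 4, 255, 21, 47, 0, 0, 0, 4, 255, 21, 47, 0, 0, 0, 4, 255, 21, 47, 0, 0, 0, 4, 255, 21, 47, 0, 0, 0, 4, 255, 21, 47, 0, 0, 0, 4, 255, 21, 47, 0, 0, 0, 4, 255, 21, 47, 0, 0, 0, 4, 255, 21, 47, 0, 0, 0, 4, 255, 21, 47, 0, 0, 0, 4, 255, 21, 47, 0, 0, 0, 4, 255, 21, 47, 0, 0, 0, 4, 255, 21, 40, 0, 0, 0, 4, 255, 21, 20, 0, 0, 0, 4, 255, 0, 0, 0, 0, 0, 0, 255, 0, 0, 0, 0, 0, 0, 255]'

```text
t: 2.35
tool_pos: [0.4894, 0.1118, 0.2309]
orientation: [[0.204, 0.979, -0.001], [0.979, -0.204, -0.0], [-0.0, -0.001, -1.0]]
wrist_force: [0.1, -0.4, 0.3]
grip_width: -0.0
gripper_force: 0.0
```

Run:
```python
from h import *
c,im=snap('wrist','w1.png')
s=telemetry.state(); print(s['t'],s['tool_pos'],s['orientation'],s['qpos'],s['grip_width'],s['wrist_force'])
print(w2px(c,[.503,.189,.055]),w2px(c,[.585,.175,.055]))
```

```text
2.4 [0.48942285 0.11154412 0.23108854] [[ 2.04909063e-01  9.78780834e-01 -5.95524833e-04]
 [ 9.78780820e-01 -2.04909368e-01 -5.06292365e-04]
 [-6.17577880e-04 -4.79144391e-04 -9.99999695e-01]] [ 0.37114961  0.27263124 -0.76319569  1.89422717  0.21545254  1.0588098
 -0.68658752] 9.967275087739054e-06 [ 0.21200333  0.21907664 -0.12535531]
(np.float64(314.24013858959046), np.float64(97.61478702912693)) (np.float64(399.8297087182864), np.float64(94.3468415352056))
```

View pics/w1.png

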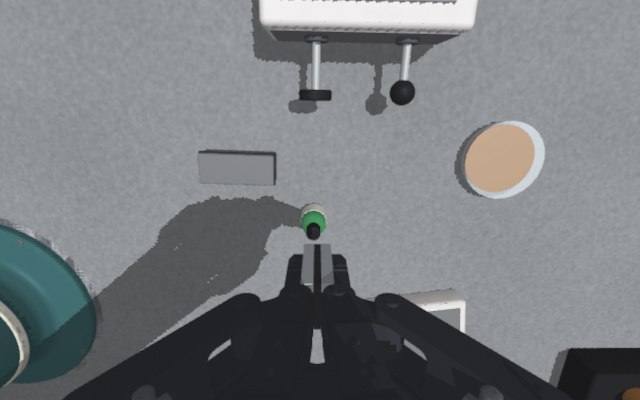

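The wrist view shows the disc at (315,97) and the ball at (402,92), both within a pixel or two of where I predicted them. Next I move in front of the disc and descend.

Request:
jog_arm --deltas '[2.5, 18, 0, 0, 0, 0, 255, 2.5, 19, 0, 0, 0, 0, 255, 0, 0, -40, 0, 0, 0, 255, 0, 0, -40, 0, 0, 0, 255, 0, 0, -40, 0, 0, 0, 255, 0, 0, -40, 0, 0, 0, 255, 0, 0, -24, 0, 0, 0, 255, 0, 0, 0, 0, 0, 0, 255, 0, 0, 0, 0, 0, 0, 255]'

```text
t: 3.52
tool_pos: [0.4954, 0.1491, 0.0484]
orientation: [[0.204, 0.979, 0.001], [0.979, -0.204, 0.0], [0.0, 0.001, -1.0]]
wrist_force: [-0.5, -0.2, 0.3]
grip_width: 0.0
gripper_force: 0.0
```

Run:
```python
from h import *
_,a=snap('wrist','w2.png'); _,b=snap('scene','s2.png')
b=cv2.resize(b[150:350,280:520],(480,400),interpolation=cv2.INTER_CUBIC)
a=a[:,160:480]
cv2.imwrite('pics/c2.png',np.hstack([a,b])[:,:,::-1])
s=telemetry.state(); print(s['t'],s['tool_pos'],s['wrist_force'])
```

```text
3.625 [0.49558096 0.14913138 0.04852844] [-0.36374864 -0.55131051 -0.41095331]
```

View pics/c2.png

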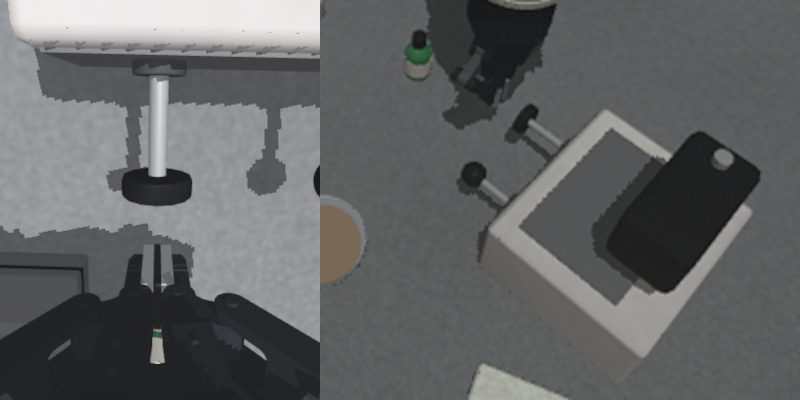

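The wrist view shows the fingertips centred on the disc (155 against 157 px), with a gap of about 20 to 25 mm. Now I push slowly.

Request:
jog_arm --deltas '[1, 5, 0, 0, 0, 0, 255, 1, 5, 0, 0, 0, 0, 255, 0.8, 4, 0, 0, 0, 0, 255, 0.6, 3, 0, 0, 0, 0, 255, 0.6, 3, 0, 0, 0, 0, 255, 0.6, 3, 0, 0, 0, 0, 255, 0.6, 3, 0, 0, 0, 0, 255, 0.6, 3, 0, 0, 0, 0, 255, 0, 0, 0, 0, 0, 0, 255]'

```text
t: 4.75
tool_pos: [0.5008, 0.1785, 0.0473]
orientation: [[0.203, 0.979, 0.0], [0.979, -0.203, 0.0], [0.0, 0.0, -1.0]]
wrist_force: [0.2, 0.1, -0.4]
grip_width: -0.0004
gripper_force: 0.0
```

Request:
jog_arm --deltas '[0.4, 2, 0, 0, 0, 0, 255, 0.4, 2, 0, 0, 0, 0, 255, 0.4, 2, 0, 0, 0, 0, 255, 0.4, 2, 0, 0, 0, 0, 255]'

```text
t: 5.25
tool_pos: [0.5024, 0.1863, 0.0472]
orientation: [[0.204, 0.979, 0.0], [0.979, -0.204, -0.0], [-0.0, 0.0, -1.0]]
wrist_force: [1.7, -3.4, -1.2]
grip_width: -0.0001
gripper_force: 1.1
```

Run:
```python
from h import *
_,a=snap('wrist','w3.png')
s=telemetry.state(); print(s['t'],s['tool_pos'],s['wrist_force'])
```

```text
5.3 [0.50243063 0.18660696 0.04727398] [ 1.59421399 -1.98541912  0.6364339 ]
```

View pics/w3.png

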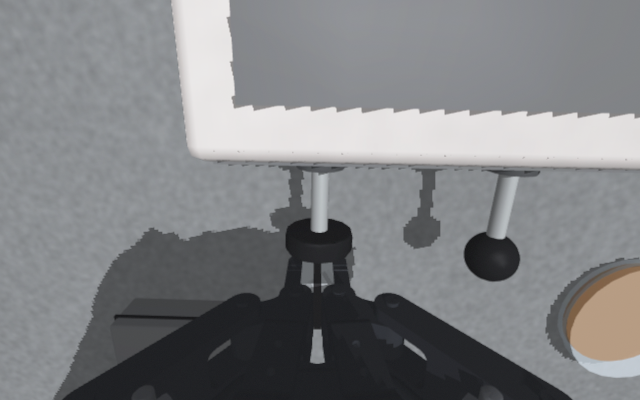

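The wrist view shows the tips touching the disc at (318,240), well centred, with about 2 to 3 N. I'll keep going.

Request:
jog_arm --deltas '[0.4, 2, 0, 0, 0, 0, 255, 0.4, 2, 0, 0, 0, 0, 255, 0.4, 2, 0, 0, 0, 0, 255, 0.4, 2, 0, 0, 0, 0, 255, 0.4, 2, 0, 0, 0, 0, 255, 0.4, 2, 0, 0, 0, 0, 255]'

```text
t: 6.05
tool_pos: [0.5047, 0.1984, 0.0473]
orientation: [[0.204, 0.979, -0.0], [0.979, -0.204, 0.0], [-0.0, -0.0, -1.0]]
wrist_force: [1.9, -2.9, -0.0]
grip_width: -0.0001
gripper_force: 1.1
```

Request:
jog_arm --deltas '[0.4, 2, 0, 0, 0, 0, 255, 0.4, 2, 0, 0, 0, 0, 255]'

```text
t: 6.3
tool_pos: [0.5051, 0.1999, 0.047]
orientation: [[0.205, 0.979, -0.002], [0.979, -0.205, -0.004], [-0.004, -0.001, -1.0]]
wrist_force: [-6.7, -23.4, 14.7]
grip_width: -0.0
gripper_force: 12.2
```

Request:
jog_arm --deltas '[0.4, 2, 0, 0, 0, 0, 255]'

```text
t: 6.42
tool_pos: [0.5052, 0.2, 0.0468]
orientation: [[0.206, 0.978, -0.003], [0.978, -0.206, -0.007], [-0.008, -0.002, -1.0]]
wrist_force: [-9.7, -35.6, 22.4]
grip_width: 0.0005
gripper_force: 18.3
```

Request:
jog_arm --deltas '[0.3, 1.5, 0, 0, 0, 0, 255]'

```text
t: 6.55
tool_pos: [0.5052, 0.2001, 0.0467]
orientation: [[0.207, 0.978, -0.004], [0.978, -0.207, -0.009], [-0.01, -0.002, -1.0]]
wrist_force: [-12.7, -41.0, 28.1]
grip_width: 0.0
gripper_force: 22.1
```

Those four calls should have been separate. The force climbed to 35–40 N at the wrist with 28 N upward, and the travel was only about 16 mm, so something other than the rod's stop may be touching. I'll back off and look.

Request:
jog_arm --deltas '[-1.4, -7, 0, 0, 0, 0, 255, -2, -10, 0, 0, 0, 0, 255, -3, -15, 0, 0, 0, 0, 255, 0, 0, 0, 0, 0, 0, 255]'

```text
t: 7.05
tool_pos: [0.4997, 0.1724, 0.0472]
orientation: [[0.205, 0.979, -0.0], [0.979, -0.205, -0.001], [-0.001, -0.0, -1.0]]
wrist_force: [-0.3, -0.9, 0.6]
grip_width: -0.0001
gripper_force: 0.0
```

Run:
```python
from h import *
c,a=snap('wrist','w4.png');_,b=snap('top','t4.png')
s=telemetry.state(); print(s['t'],s['tool_pos'],s['wrist_force'])
c3=np.load('pics/w3.png.npy',allow_pickle=True).item()
print(c['position'],c['position']-s['tool_pos'],c['orientation'])
b=cv2.resize(b[120:240,180:300],(400,400),interpolation=cv2.INTER_CUBIC)
cv2.imwrite('pics/c4.png',np.hstack([a[:,120:520],b])[:,:,::-1])
```

```text
7.15 [0.49987842 0.17379544 0.04735749] [0.17875647 0.8069624  0.39147505]
[0.51694837 0.25413631 0.18996002] [0.01706996 0.08034087 0.14260252] [[ 9.78852961e-01 -1.93905287e-01 -6.51737774e-02]
 [-2.04564932e-01 -9.27432285e-01 -3.13085525e-01]
 [ 2.64673270e-04  3.19796963e-01 -9.47486059e-01]]
```

View pics/c4.png

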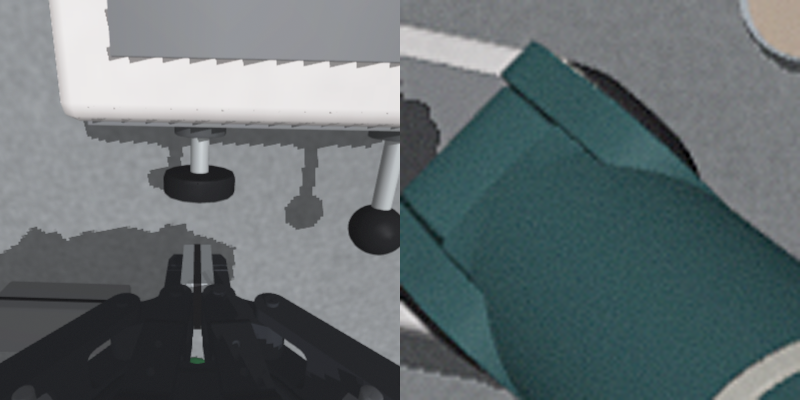

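Run:
```python
from h import *
d=np.array([.204,.979,0])
for f,pts in (('w4',[('boxedge',320,119,.085),('collar top',320,128,.066),('collar bottomfront?',320,137,.059),('back top',320,166,.071),('face bottom',320,202,.039)]),
          ('w1',[('face bottom',315,101,.039),('root',316,40,.059)]),('w3',[('back top',318,220,.071)]),('w2',[('face bottom',317,206,.039),('collar bot',319,76,.059),('back top',317,169,.071)])):
    c=np.load(f'pics/{f}.png.npy',allow_pickle=True).item()
    for n,u,v,z in pts:
        p=px2w(c,u,v,z); print(f,n,p.round(4),'along',round(p@d*1000,1))
print(np.dot([.5052,.2,0],d)*1000,np.dot([.4957,.1491,0],d)*1000)
```

```text
w4 boxedge [0.5162 0.2457 0.085 ] along 345.9
w4 collar top [0.5154 0.2408 0.066 ] along 340.9
w4 collar bottomfront? [0.5146 0.2365 0.059 ] along 336.5
w4 back top [0.5126 0.2271 0.071 ] along 326.9
w4 face bottom [0.5076 0.2014 0.039 ] along 300.7
w1 face bottom [0.5029 0.1854 0.039 ] along 284.1
w1 root [0.515  0.2376 0.059 ] along 337.7
w3 back top [0.5099 0.2189 0.071 ] along 318.3
w2 face bottom [0.5012 0.1757 0.039 ] along 274.3
w2 collar bot [0.5146 0.2365 0.059 ] along 336.5
w2 back top [0.5067 0.2026 0.071 ] along 301.7
298.8608 247.0917
```

Run:
```python
from h import *
d=np.array([.204,.979,0])
for f,pts in (('w4',[('boxedge',320,122,.085),('collar front',320,137,.066),('back bot',320,166,.039),('back mid',320,173,.059),('face top',320,202,.071)]),
          ('w2',[('collar front',319,76,.066),('back bot',317,169,.039),('face top',317,206,.071)])):
    c=np.load(f'pics/{f}.png.npy',allow_pickle=True).item()
    for n,u,v,z in pts:
        p=px2w(c,u,v,z); print(f,n,p.round(4),'along',round(p@d*1000,1))
```

```text
w4 boxedge [0.5161 0.2448 0.085 ] along 344.9
w4 collar front [0.5147 0.2374 0.066 ] along 337.4
w4 back bot [0.5114 0.2199 0.039 ] along 319.6
w4 back mid [0.5115 0.2214 0.059 ] along 321.1
w4 face top [0.5096 0.2125 0.071 ] along 312.0
w2 collar front [0.5145 0.2362 0.066 ] along 336.2
w2 back bot [0.5052 0.1951 0.039 ] along 294.0
w2 face top [0.5035 0.1873 0.071 ] along 286.1
```

Correcting the geometry, since the wrist camera sees the disc from behind: the face is about 31 mm in front of the collar origin and the rod travelled about 26 mm. So the rod is fully in and the force came from its stop. Next is the long key.

Request:
jog_arm --deltas '[0, 0, 40, 0, 0, 0, 255, 0, 0, 40, 0, 0, 0, 255, 0, 0, 20, 0, 0, 0, 255, 0, -45, 0, 0, 0, 0, 255, 0, -45, 0, 0, 0, 0, 255, 0, -45, 0, 0, 0, 0, 255, 0, -45, 0, 0, 0, 0, 255, 0, -45, 0, 0, 0, 0, 255, 0, -45, 0, 0, 0, 0, 255, -1.5, -43, 0, 0, 0, 0, 255, 0, 0, -40, 0, 0, 0, 255, 0, 0, -30, 0, 0, 0, 255, 0, 0, 0, 0, 0, 0, 255, 0, 0, 0, 0, 0, 0, 255]'

```text
t: 8.9
tool_pos: [0.4989, -0.1389, 0.0781]
orientation: [[0.203, 0.979, 0.001], [0.979, -0.203, -0.0], [0.0, 0.001, -1.0]]
wrist_force: [0.6, 1.0, -0.5]
grip_width: 0.0
gripper_force: 0.0
```

Run:
```python
from h import *
c,a=snap('wrist','w5.png'); _,b=snap('scene','s5.png')
b=cv2.resize(b[80:280,120:320],(400,400),interpolation=cv2.INTER_CUBIC)
s=telemetry.state(); print(s['t'],s['tool_pos'],s['wrist_force'],w2px(c,[.4984,-.1394,.047]))
cv2.imwrite('pics/c5.png',np.hstack([a[:,120:520],b])[:,:,::-1])
```

```text
9.0 [ 0.49903211 -0.13929198  0.07847829] [ 0.70601496  0.75254531 -0.24011414] (np.float64(315.9075289563212), np.float64(236.29060318900156))
```

View pics/c5.png

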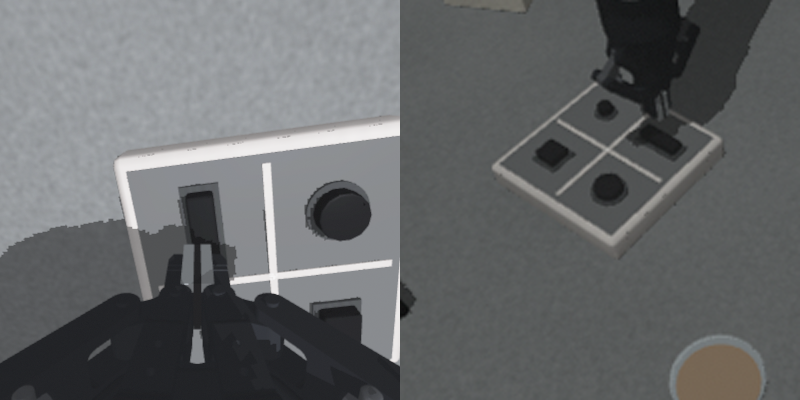

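The wrist view shows the tips over the long key at about (322,220), with the other keys clear. I'll descend one small call at a time.

Request:
jog_arm --deltas '[0, 0, -14, 0, 0, 0, 255, 0, 0, -13, 0, 0, 0, 255, 0, 0, -4, 0, 0, 0, 255, 0, 0, 0, 0, 0, 0, 255]'

```text
t: 9.5
tool_pos: [0.498, -0.1391, 0.0459]
orientation: [[0.203, 0.979, -0.001], [0.979, -0.203, 0.0], [0.0, -0.001, -1.0]]
wrist_force: [-0.2, -0.4, 2.4]
grip_width: -0.0003
gripper_force: 1.0
```

Touching at z = 46 mm with 2.4 N.

Request:
jog_arm --deltas '[0, 0, -1.5, 0, 0, 0, 255, 0, 0, -1.5, 0, 0, 0, 255, 0, 0, -1, 0, 0, 0, 255]'

```text
t: 9.88
tool_pos: [0.4984, -0.1392, 0.0424]
orientation: [[0.203, 0.979, 0.0], [0.979, -0.203, -0.0], [-0.0, 0.0, -1.0]]
wrist_force: [-1.7, 0.7, 4.2]
grip_width: -0.0006
gripper_force: 2.0
```

Request:
jog_arm --deltas '[0, 0, -1, 0, 0, 0, 255, 0, 0, 0, 0, 0, 0, 255]'

```text
t: 10.12
tool_pos: [0.4984, -0.1392, 0.0413]
orientation: [[0.203, 0.979, 0.0], [0.979, -0.203, 0.0], [0.0, 0.0, -1.0]]
wrist_force: [-1.3, 1.5, 4.5]
grip_width: 0.0001
gripper_force: 2.3
```

The key is down about 5.5 mm and was held long enough. I'll lift off.

Request:
jog_arm --deltas '[0, 0, 0, 0, 0, 0, 255, 0, 0, 10, 0, 0, 0, 255, 0, 0, 30, 0, 0, 0, 255, 0, 0, 40, 0, 0, 0, 255, 0, 0, 20, 0, 0, 0, 255, 0, 0, 0, 0, 0, 0, 255, 0, 0, 0, 0, 0, 0, 255]'

```text
t: 11.0
tool_pos: [0.4979, -0.1394, 0.1409]
orientation: [[0.204, 0.979, -0.001], [0.979, -0.204, -0.0], [-0.0, -0.001, -1.0]]
wrist_force: [0.3, 0.0, -1.1]
grip_width: -0.0002
gripper_force: 0.0
```

Run:
```python
from h import *
_,a=snap('top','t6.png'); s=telemetry.state(); print(s['t'],s['tool_pos'],s['wrist_force'])
cv2.imwrite('pics/c6.png',a[:,:,::-1])
```

```text
11.05 [ 0.49783738 -0.1392422   0.14061451] [-0.19915164  0.43431607 -0.72052616]
```

View pics/c6.png

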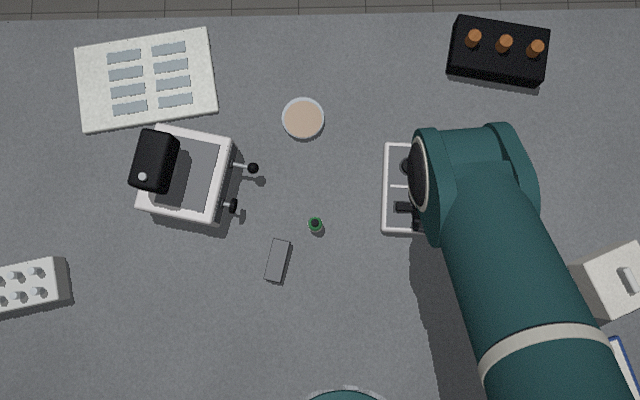

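The top view shows the disc pushed in, now at (234,206). The ball (253,168), dish, bottle and box have not moved, so I'm handing in.

```bash
python3 -c "
from h import *
print(order.close_job())"
```

```text
the job is handed in; nothing more can be done
None
```

I pushed the disc rod fully in, then pressed the long key about 5.5 mm and released it, leaving everything else in place, and handed the job in; but at the rod's stop I sent several pushes without checking between them, and the wrist force reached about 40 N along the push (about 50 N in total), so the 30 N limit on the rod was probably exceeded and the run may be judged failed.

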